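# Seat the vegetarian ticket holder in the serving stand

## Task

The tomato tart on the serving stand has no ticket yet: take the green ticket holder out of the wooden rack and push its blade down behind the lip along the stand's front edge, in front of the middle of the tomato tart. Push past the springy flap until its foot is fully home on the yellow adhesive strip at the bottom of the channel, and finish still holding it firmly pressed down there, so that the adhesive takes. Leave the tarts, the other two holders and everything else where they are.

Things in the scene. Friction and masses are not known exactly. Their poses are not given: they have to be found in the camera images.
- holder_green: Green ticket holder, about 45 g, upright in one of the rack's slots. Origin: middle of its foot (underside); z up, y along its width, x through its thickness; both faces alike. White blade 60 mm wide, 4 mm thick, from 0 to 36 mm up (lowest 6 mm tapered to 2 mm); above it, to 94 mm up, a white panel 80 mm wide, 5 mm thick, with a green-edged card on each face.
- holder_grip (a point): Where to take the green holder: middle of its green grip bar, 80 mm above the foot. The bar is 12 mm thick (x), 54 mm wide (y) and reaches from 70 to 94 mm above the foot, the holder's top. Pinch it across its thickness. In the rack the space on both sides of it is free.
- holder_red: The same holder with red grip bar and card, in another slot of the rack; stays there.
- holder_blue: The same holder with blue grip bar and card, in another slot of the rack; stays there.
- rack: Pale wooden block, 70 x 290 x 30 mm (x, y, z), fixed to the counter; origin under its middle. Three slots in a row at y = -95, 0, +95 mm, each 5.5 mm wide (x), 63 mm long (y), 22 mm deep; the holders' feet stand in them 8 mm above the counter, their faces towards rack -x and +x.
- stand: Sheet-steel serving stand, fixed; origin on the counter under its middle, z up, front edge towards -x (the robot). Deck 470 mm wide (y), 220 mm deep, its top 104 mm up. Along the front edge runs a channel behind an upturned lip: lip 3 mm thick, rear face at x = -110 mm, rounded top 112 mm up; then a mouth 9 mm wide up to the deck's edge at x = -100 mm.
- channel (a point): Middle of the channel's bottom, on top of the adhesive strip (stand frame x = -105.5, y = 0, z = 80 mm), axes as the stand's. The channel is 32 mm deep below the lip's top and runs along y. The holder is home when its foot is at this height; a blade against the lip is centred at stand x = -108 mm.
- tape: Yellow adhesive strip on the channel's bottom, mostly hidden under the flap: 8 mm wide, 2 mm thick, 456 mm long (y), its top 80 mm above the counter; origin at the middle of its underside. It is firm, and does not hold by itself yet: a downward push of 12 to 20 N on the holder, flap friction included, presses it home well.
- flap (a joint): Dark sprung flap in the channel, hinged at the deck's edge, sloping down to 2.5 mm behind the lip, lower edge 84 mm above the counter. 0 = at rest; a blade pushes it back (0.1 to 0.2 rad, at most 0.5). It presses the blade to the lip with 3 to 5 N: the blade slides down against 1 to 6 N until the foot meets the firm strip.
- tart_tomato: Rectangular tart with red, yellow and dark red tomato slices, 132 x 108 mm (x, y), 27 mm high, on pale parchment 150 x 128 mm, lying on the stand's deck, square to it; origin under its middle, y along the stand's front edge. Its parchment begins 45 to 60 mm behind the lip. 0.35 kg, loose.
- tart_spinach: Round tart, 116 mm across, 29 mm high, with green leaves, on the same parchment, on the deck; loose. Stays.
- tart_mushroom: Rectangular tart like the tomato tart, but with brown mushroom slices; loose, on the deck. Stays.
- jar: Amber glass jar with steel lid, 68 mm across, 100 mm high, on the counter beside the stand on its left; origin at the middle of its underside. Stays.
- glove_box: Blue cardboard box of gloves, 120 x 230 x 75 mm, on the counter to the left of the rack; origin at the middle of its underside. Stays.
- knife: Kitchen knife, black handle and steel blade, 280 mm long along y, lying on the wooden board to the right; origin near where blade and handle meet, underneath. Stays.
There are look-alikes about, which are no part of the job. What is shaped like the holder_green but purple is not meant.

How it is judged (in metres and radians):
On the way, in this order (a step that is already met when the one before it is completed fails the run):
1. the green holder is lifted clear of the rack (z of holder_green in the frame of rack above 0.045 m), for 0.1 s.
2. its blade is behind the lip, in the channel (x of holder_green in the frame of channel between -0.005 and 0.006 m and z of holder_green in the frame of channel between -0.004 and 0.022 m), for 0.04 s.
At the end, for the whole second after the job is handed in: The green holder's foot is in the channel behind the lip, within 2 mm of the strip, upright and along the lip within 8 degrees, its middle within 25 mm of the tomato tart's middle along the lip; it is still, and the robot's fingers press it onto the strip with over 3 N (x of holder_green in the frame of channel between -0.005 and 0.006 m and z of holder_green in the frame of channel between -0.004 and 0.002 m and y of holder_green in the frame of tart_tomato between -0.025 and 0.025 m and angle between the x axis of holder_green and the x axis of stand, either way round below 0.14 rad and angle between holder_green's own z axis and vertical below 0.14 rad and contact force between holder_green and tape above 3 N and contact force between the fingers and holder_green above 2 N and linear speed of holder_green below 0.01 m/s); the arm keeps its last pose, push and grip.
It fails at once if a tart was pushed along the deck (more than 15 mm) (distance of any of tart_tomato, tart_spinach, tart_mushroom from where it was at the start of the episode above 0.015 m).
It fails at once if another ticket holder was taken or pushed about (more than 15 mm) (distance of any of holder_red, holder_blue from where it was at the start of the episode above 0.015 m).
It fails at once if the jar, glove box or knife was moved (more than 20 mm) (distance of any of jar, glove_box, knife from where it was at the start of the episode above 0.02 m).
It also fails if it takes over 42 s, if anything falls off the work surface, if the arm or the gripper's body presses on something with over 40 N, if the wrist force passes 120 N, or if a joint passes its speed limit or range.

## Robot

A 7-joint arm with a two-finger parallel gripper is mounted at the origin on the work surface. World frame = base frame: x ahead of the robot, y to its left, z up, the work surface at z = 0. Lengths are in mm, angles in rad, forces in N, time in s.
With the tool pointing down it reaches from about 425 to 975 mm from the base axis. Payload 16.7 kg.
Tool frame: the origin (TCP) lies at the very end of the fingers, on their centre line; the grasp point (between the pads) lies robot.pinch_z behind it (robot.pinch_z is the distance from the TCP to the grasp point, in mm); z points along the fingers, y is the line along which they close (so a half turn about z gives the same grasp; the last joint's range is limited). The gripper opens to 85 mm and grips with 20 to 120 N. Pads are 22 mm wide; open, the fingers measure 114 mm over their backs; the gripper's body (76 mm by 85 mm) begins 54 mm behind the grasp point. The pads swing forward as they close: fully open they stand 13 mm farther back than shut.
Start: joints at [1.145, 0.426, 0.074, 1.606, -0.034, 1.111, -0.067], TCP at [183.783, -649.461, 231.302] pointing down, gripper open.
Joint ranges: [-2.85, 2.85], [-0.5, 2.14], [-1.23, 1.37], [0.21, 2.46], [-1.02, 4.16], [0.16, 2.05], [-2.73, 2.73]. Speed limits (rad/s): [1.89, 1.89, 2.39, 2.39, 3.01, 3.01, 3.01].

## Interface

Orientations are given as a unit quaternion [x, y, z, w].
In Python, from plant import robot gives the robot as it stands.
- The arm moves only by the tool move_arm, never from a script. Its argument "steps" is one flat list of numbers, 6 for each row, row after row: the shift along the tool's x, y, z scaled (see below), then the turn, a rotation vector about the tool's x, y, z scaled (see below). A call has exactly 10 rows; each row is the pose to reach, as a shift and turn from the pose commanded when the call began, along the tool's axes at that moment; what a row does not reach only later rows make up. The controller multiplies each number of a shift by 0.25 m and each number of a turn by 0.5 rad. A row lasts 1/8 s, in which the tool goes at most 62.5 mm and 10.7 degrees, less where a joint would pass 70% of its speed; a pose out of reach is approached as far as the arm can. A call with a number of a shift or a turn outside -1 to 1 is refused whole. A call with a gripper value outside its range is refused whole. "hand" is the opening, from -1 (shut) to 1 (fully open), set as the call begins (left out, the last holds). The fingers move at their own pace and stop on an object; "grip_force" is the grip in N (left out, the last holds). Time passes only in rows, so rows that repeat a pose let the fingers close, or fill a call up. It gives the time, the measured TCP pose, the force, the opening and the grip force at its end, in the units of the state.
- robot.get_state(): the state, without advancing time (a new reading comes with each control period).
- robot.read_camera(name): name is "scene" or "top" or "wrist"; returns a dict with "img" (400x640x3 uint8, red, green, blue), "mtx" (3x3 intrinsics, pixels), "pose" (4x4, takes a point from camera to world coordinates); the wrist camera has in their place "hand_eye" (4x4, takes a point from camera to tool coordinates, whose origin is the TCP and whose axes are the flange's). Camera axes: x right, y up, looking along -z (the intrinsics and any distortion apply to the point x, -y, -z); pixel columns grow to the right and rows downward; lengths in mm; the calibration is good to about 2 mm. A picture is of the moment at which its call begins: read the wrist's pose just before it. There is no depth.
- robot.close_job(): hands the job in; it is judged then, once.
The state is a dict: "clock": time; "joint_pos": joint angles; "qvel": joint speeds; "tau": joint torques, N m; "position": TCP position; "tool_rot": TCP orientation; "wrist_force": force on the tool from outside, world axes, zero at the start; "wrist_torque": the same for the moment, N m; "opening": finger opening in mm; "grasp_force": force on a finger pad.
Only numpy, scipy, OpenCV 4.12 (cv2) and the standard library are available. Lean on these libraries where they do the work, as an engineer would, in place of code of your own. Each camera call takes 0.05 s, during which the arm holds its last target. There are 200 camera calls.

## Working session

There is one attempt and no reset: what is moved stays moved. The work goes in short steps, Python scripts to look and compute and a tool call to move; the robot and the scene stay as the last step left them, time stands still between calls to the robot, and variables do not carry over. Pictures are saved under pics/ and viewed, at most 10 in all, crops included, and the job is handed in when it is done.

Besides the shell and the picture viewer there is one more tool, called after "Request:" in YAML: its name, and indented under it one key for each argument. move_arm: Moves the arm, as the interface text tells. Shifts and turns lie within -1 to 1; 1 stands for 0.25 m of shift or 0.5 rad of turn. Its arguments: {"type":"object","properties":{"steps":{"type":"array"},"hand":{"type":"number"},"grip_force":{"type":"number"}},"required":["steps"]}

```bash
ls; mkdir -p pics
python3 - <<'E'
from plant import robot
import cv2, numpy as np
print(robot.get_state(), robot.pinch_z)
ims=[]
for n in ["scene","top"]:
    c=robot.read_camera(n); np.savez(f'{n}.npz',**{k:v for k,v in c.items()})
    print(n,c['mtx'].tolist(),np.round(c['pose'],3).tolist(),[k for k in c])
    cv2.imwrite(f'pics/{n}.png',c['img'][:,:,::-1])
w=robot.read_camera("wrist");print(w['hand_eye'].tolist(),w['mtx'].tolist())
E
```

```text
pics
{'clock': 0.0, 'joint_pos': array([ 1.14552675,  0.42672194,  0.07386179,  1.60661502, -0.03409764,
        1.11081533, -0.06709666]), 'qvel': array([ 0.00060686,  0.00081427, -0.00046702,  0.0003867 , -0.00044077,
        0.00071146,  0.00038516]), 'tau': array([-1.83290111e-03, -9.49806046e+01,  3.75975341e+00, -4.63520837e+01,
        1.92514103e-02,  1.04476773e-02,  7.12482438e-05]), 'position': array([ 183.64460351, -649.10504028,  230.6141117 ]), 'tool_rot': array([ 9.90511308e-01,  1.37429712e-01, -1.39550400e-04, -6.34809044e-04]), 'wrist_force': array([1.28636733, 0.14421335, 0.26573198]), 'wrist_torque': array([-0.01689151, -0.01620508,  0.00774627]), 'grasp_force': 0.0, 'opening': 85.52706939711729} 18.700000000000003
scene [[370.2287473591572, 0.0, 321.2546996284052], [0.0, 370.2287473591572, 199.76874478579234], [0.0, 0.0, 1.0]] [[0.799, -0.381, 0.465, 1084.518], [0.601, 0.494, -0.628, -702.815], [0.01, 0.782, 0.624, 795.489], [0.0, 0.0, 0.0, 1.0]] ['img', 'mtx', 'pose']
top [[409.30298514210256, 0.0, 317.06480234669533], [0.0, 409.30298514210256, 203.9865029440621], [0.0, 0.0, 1.0]] [[0.002, 0.989, -0.148, 390.977], [-1.0, 0.003, 0.004, 1.096], [0.004, 0.148, 0.989, 1340.614], [0.0, 0.0, 0.0, 1.0]] ['img', 'mtx', 'pose']
[[-0.00020674924428970023, 0.9454298993465241, 0.32582550955437733, 84.32957645993312], [0.99999994654962, 0.0002779950570305256, -0.0001721031776334355, -0.4544298877148245], [-0.00025328937101770795, 0.32582545655667844, -0.9454299062882054, -142.75139352293505], [0.0, 0.0, 0.0, 1.0]] [[315.76688035610914, 0.0, 314.94215943611107], [0.0, 315.76688035610914, 198.751348821162], [0.0, 0.0, 1.0]]
```

View pics/scene.png

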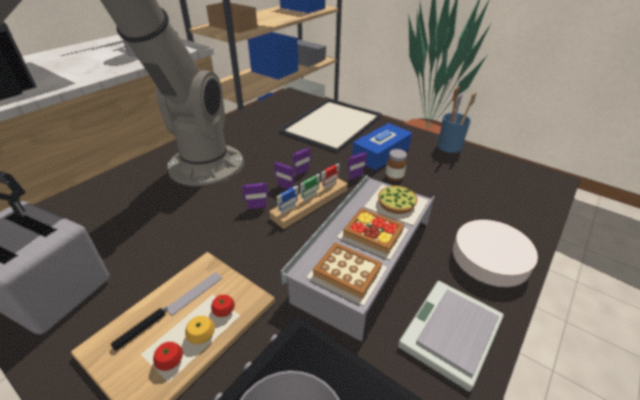

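View pics/top.png

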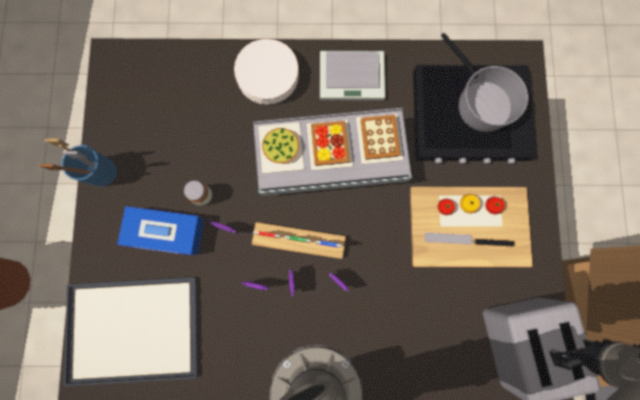

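The scene view shows the rack around (310,200) with red (330,175), green (309,183) and blue (288,196) holders. Purple look-alikes stand at (255,195), (285,172), (302,160) and (357,165). In the top view the holders are at about (268,235), (300,239) and (330,244), and the tomato tart is at (330,143). The one meant is the middle holder in the rack, because it has the green bar. I'll confirm it in a crop.

```bash
cat > h.py <<'E'
import numpy as np, cv2
def ray(c,u,v,R=None):
    K=c['mtx']; P=c['pose']
    d=np.array([(u-K[0,2])/K[0,0],-(v-K[1,2])/K[1,1],-1.])
    return P[:3,3],P[:3,:3]@d
def onz(c,u,v,z):
    o,d=ray(c,u,v); return (o+d*(z-o[2])/d[2])
def two(c1,p1,c2,p2):
    o1,d1=ray(c1,*p1);o2,d2=ray(c2,*p2)
    t=np.linalg.lstsq(np.c_[d1,-d2],o2-o1,rcond=None)[0]
    a,b=o1+t[0]*d1,o2+t[1]*d2; return (a+b)/2,np.linalg.norm(a-b)
E
python3 - <<'E'
from h import *
T=np.load('top.npz');S=np.load('scene.npz')
a=cv2.resize(T['img'][95:270,240:420],None,fx=4,fy=4,interpolation=cv2.INTER_CUBIC)[:,:720]
b=T['img']
cv2.imwrite('pics/ctop.png',cv2.resize(T['img'][100:260,235:425],None,fx=3.7,fy=3.7,interpolation=2)[:,:,::-1])
cv2.imwrite('pics/csc.png',cv2.resize(S['img'][150:300,265:445],None,fx=4,fy=4,interpolation=2)[:,:,::-1])
def blobs(c,lo,hi,box,n):
    im=cv2.cvtColor(c['img'],cv2.COLOR_RGB2HSV);x0,y0,x1,y1=box
    m=np.zeros(im.shape[:2],np.uint8);m[y0:y1,x0:x1]=cv2.inRange(im,lo,hi)[y0:y1,x0:x1]
    k,l,s,ce=cv2.connectedComponentsWithStats(m)
    for i in range(1,k):
        if s[i,4]>6: print(n,s[i],ce[i].round(1))
for c,n,box in((T,'T',(245,215,355,262)),(S,'S',(265,155,350,228))):
    blobs(c,(50,80,50),(85,255,255),box,n+'green')
    blobs(c,(0,130,80),(8,255,255),box,n+'red'); blobs(c,(100,120,60),(125,255,255),box,n+'blue')
# rack (wood) min-area rect
im=cv2.cvtColor(T['img'],cv2.COLOR_RGB2HSV)
m=np.zeros((400,640),np.uint8);m[215:265,245:355]=(im[215:265,245:355,2]>110)*255
m=cv2.morphologyEx(m,cv2.MORPH_CLOSE,np.ones((9,9)))
r=cv2.minAreaRect(max(cv2.findContours(m,0,2)[0],key=cv2.contourArea));print(r)
print([onz(T,*p,30).round(0).tolist() for p in cv2.boxPoints(r)])
E
```

```text
Tgreen [290 236  15   5  44] [296.9 238.3]
Tred [258 232  18   5  65] [266.9 233.8]
Tblue [321 242  15   4  38] [328.3 243.3]
Sgreen [304 177  13  13  88] [309.9 182.8]
Sred [325 164  12  14 101] [330.5 170.4]
Sblue [282 188  13  14 111] [287.9 194.2]
((298.08245849609375, 240.14459228515625), (93.05767059326172, 24.38214874267578), 8.972626686096191)
[[454.0, 209.0, 30.0], [531.0, 198.0, 30.0], [486.0, -97.0, 30.0], [409.0, -84.0, 30.0]]
```

View pics/ctop.png

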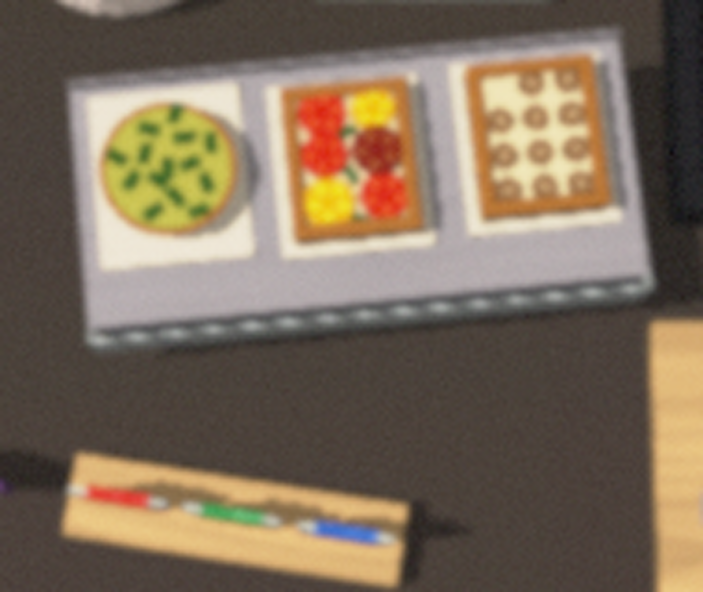

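View pics/csc.png

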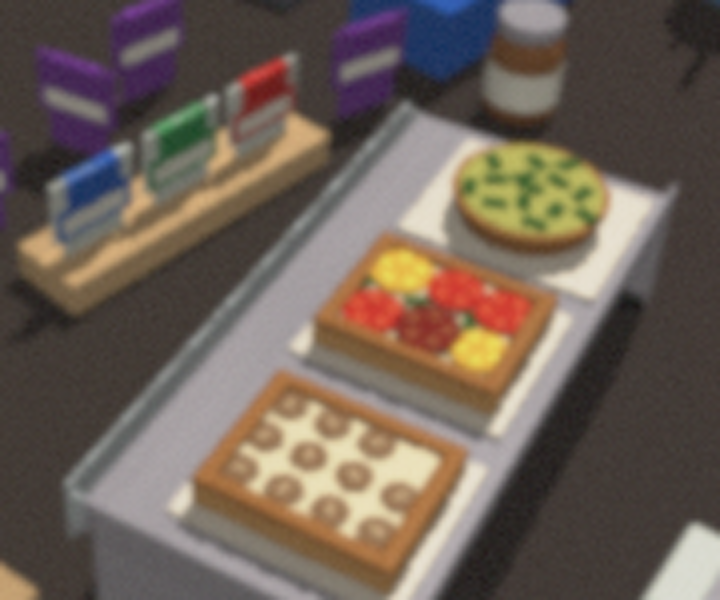

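The crop confirms it: the green-barred holder is in the rack's middle slot, at top-view crop (236,515), which is full-image (299,239). The purple cards stand outside the rack. The tomato tart is the middle one, at crop (353,160).

```bash
cat >> h.py <<'E'
from scipy.spatial.transform import Rotation as Ro
def go(st,pos,yaw):
    "numbers for a move to TCP pos (mm) pointing down with tool x at yaw (deg)"
    R=Ro.from_quat(st['tool_rot']);t=np.deg2rad(yaw)
    G=Ro.from_matrix(np.array([[np.cos(t),np.sin(t),0],[np.sin(t),-np.cos(t),0],[0,0,-1]]).astype(float))
    s=R.inv().apply(np.array(pos)-st['position'])/250; w=(R.inv()*G).as_rotvec()/.5
    print('shift',s.round(4),'turn',w.round(4))
def yaw(st):
    x=Ro.from_quat(st['tool_rot']).as_matrix()[:,0];return np.degrees(np.arctan2(x[1],x[0]))
E
python3 - <<'E'
from h import *
from plant import robot
T=np.load('top.npz');S=np.load('scene.npz')
p=lambda x,y:(235+x/3.7-.36,100+y/3.7-.36)
q=lambda x,y:(265+x/4-.37,150+y/4-.37)
print('green',onz(T,*p(236,515),102), two(T,(297.8,238.6),S,(309.9,181)))
for n,a in dict(redbar=(118,497),green=(236,515),blue=(347,532)).items(): print(n,onz(T,*p(*a),102).round(1))
for n,a,z in [('lipL',(95,342),112),('lipR',(650,288),112),('tartfl',(298,241),131),('tartfr',(425,232),131),('tartbl',(283,85),131),('tartbr',(410,78),131),('backL',(72,82),104),('backR',(617,33),104)]:
    print(n,onz(T,*p(*a),z).round(1))
for a in [(72,487),(405,107)]: print('lip scene',onz(S,*q(*a),112).round(1))
st=robot.get_state();print(yaw(st));go(st,[400,-400,260],44);
E
```

```text
green [469.54031947  52.12518899 102.        ] (array([472.53589594,  55.98371562,  95.22438564]), np.float64(5.019891036757865))
redbar [484.  148.7 102. ]
green [469.5  52.1 102. ]
blue [455.9 -38.5 102. ]
lipL [610.8 169.1 112. ]
lipR [ 657.7 -289.8  112. ]
tartfl [692.    2.2 131. ]
tartfr [ 699.9 -102.   131. ]
tartbl [825.1  15.1 131. ]
tartbr [831.6 -90.7 131. ]
backL [836.8 194.8 104. ]
backR [ 882.3 -270.4  104. ]
lip scene [ 666.  -288.9  112. ]
lip scene [615.6 170.  112. ]
15.797450679629842
shift [ 1.1039 -0.7238 -0.1163] turn [-1.900e-03 -3.000e-04 -9.845e-01]
```

Request:
move_arm:
  steps: [0.25,-0.15,-0.03,0,0,-0.2,0.5,-0.3,-0.06,0,0,-0.4,0.75,-0.45,-0.09,0,0,-0.6,1,-0.6,-0.12,0,0,-0.8,1,-0.7,-0.12,0,0,-1,1,-0.7,-0.12,0,0,-1,1,-0.7,-0.12,0,0,-1,1,-0.7,-0.12,0,0,-1,1,-0.7,-0.12,0,0,-1,1,-0.7,-0.12,0,0,-1]
  hand: 1
  grip_force: 40

```text
clock: 1.4
position: [376.4, -413.4, 261.1]
tool_rot: [0.926, 0.378, -0.0, -0.0]
wrist_force: [0.2, -0.3, -0.4]
opening: 85.0
grasp_force: 0.0
```

Run:
```python
from h import *
from plant import robot
st=robot.get_state();print(st['clock'],st['position'],yaw(st),st['joint_pos']);go(st,[470,-180,280],72);
```

```text
1.4 [ 376.35212529 -413.44743114  261.13929145] 44.39012257700226 [ 0.83840848  0.21718462 -0.14140296  1.82629285  0.03402411  1.10077571
 -0.11118203]
shift [ 0.9209 -0.4053 -0.0753] turn [-6.000e-04 -2.000e-04 -9.638e-01]
```

Request:
move_arm:
  steps: [0.2,-0.1,-0.02,0,0,-0.2,0.4,-0.2,-0.04,0,0,-0.4,0.6,-0.3,-0.06,0,0,-0.6,0.8,-0.4,-0.08,0,0,-0.8,0.92,-0.4,-0.08,0,0,-0.96,0.92,-0.4,-0.08,0,0,-0.96,0.92,-0.4,-0.08,0,0,-0.96,0.92,-0.4,-0.08,0,0,-0.96,0.92,-0.4,-0.08,0,0,-0.96,0.92,-0.4,-0.08,0,0,-0.96]

```text
clock: 2.65
position: [470.7, -180.9, 281.3]
tool_rot: [0.809, 0.587, -0.0, -0.0]
wrist_force: [0.4, 0.4, 0.3]
opening: 85.4
grasp_force: 0.0
```

Run:
```python
from h import *
from plant import robot
st=robot.get_state();print(st['clock'],st['position'],yaw(st),st['joint_pos']);go(st,[470,45,260],81.5);
```

```text
2.65 [ 470.69779997 -180.93550622  281.34717742] 71.90662199429607 [ 0.58410805  0.12202025 -0.37367382  1.90127408  0.04921551  1.12713114
 -0.12396603]
shift [ 0.8582 -0.2833  0.0854] turn [-0.      0.     -0.3349]
```

Request:
move_arm:
  steps: [0.2,-0.08,0.02,0,0,-0.1,0.4,-0.14,0.04,0,0,-0.2,0.6,-0.2,0.06,0,0,-0.3,0.8,-0.26,0.085,0,0,-0.335,0.858,-0.284,0.085,0,0,-0.335,0.858,-0.284,0.085,0,0,-0.335,0.858,-0.284,0.085,0,0,-0.335,0.858,-0.284,0.085,0,0,-0.335,0.858,-0.284,0.085,0,0,-0.335,0.858,-0.284,0.085,0,0,-0.335]

```text
clock: 3.9
position: [469.9, 45.0, 260.1]
tool_rot: [0.758, 0.653, 0.0, 0.0]
wrist_force: [-0.2, -0.1, 0.6]
opening: 85.1
grasp_force: 0.0
```

```bash
cat >> h.py <<'E'
def wrist(robot):
    st=robot.get_state(); c=robot.read_camera('wrist')
    M=np.eye(4);M[:3,:3]=Ro.from_quat(st['tool_rot']).as_matrix();M[:3,3]=st['position']
    return st,dict(img=c['img'],mtx=c['mtx'],pose=M@c['hand_eye'])
E
python3 - <<'E'
from h import *
from plant import robot
st,c=wrist(robot);np.savez('w1.npz',**c)
print(st['position'],yaw(st),st['joint_pos'])
cv2.imwrite('pics/w1.png',c['img'][:,:,::-1])
hsv=cv2.cvtColor(c['img'],cv2.COLOR_RGB2HSV)
m=cv2.inRange(hsv,(45,80,40),(85,255,255))
n,l,s,ce=cv2.connectedComponentsWithStats(m)
for i in range(1,n):
    if s[i,4]>100:
        r=cv2.minAreaRect(cv2.findContours((l==i).astype(np.uint8),0,2)[0][0])
        print(s[i],r); print([onz(c,*q,102).round(1).tolist() for q in [r[0],*cv2.boxPoints(r)]])
E
```

```text
[469.87469693  45.0368992  260.12349214] 81.5106833028907 [ 0.3230087   0.10125266 -0.58548317  1.98104541  0.06346311  1.07685565
 -0.43839445]
[605  38  20  23 235] ((614.6000366210938, 49.30000305175781), (18.800004959106445, 13.00000286102295), 53.13010025024414)
[[744.4, 123.1, 102.0], [734.6, 127.5, 102.0], [742.6, 132.4, 102.0], [754.2, 118.8, 102.0], [746.2, 113.7, 102.0]]
[616  61  24  23 220] ((627.199951171875, 71.60002136230469), (8.802821159362793, 25.079734802246094), 48.36646270751953)
[[758.3, 102.9, 102.0], [748.1, 100.2, 102.0], [762.2, 111.9, 102.0], [768.3, 105.6, 102.0], [754.2, 93.7, 102.0]]
[602  88  14  23 206] ((608.38232421875, 99.0294189453125), (20.130455017089844, 11.399173736572266), 75.96376037597656)
[[745.3, 81.4, 102.0], [737.1, 89.9, 102.0], [746.6, 90.9, 102.0], [753.7, 72.7, 102.0], [744.0, 71.7, 102.0]]
[627  96  13  15 117] ((633.9000244140625, 103.29998779296875), (8.497057914733887, 15.652474403381348), 63.43495178222656)
[[768.9, 74.1, 102.0], [760.8, 75.6, 102.0], [772.4, 80.0, 102.0], [777.0, 72.6, 102.0], [765.4, 68.1, 102.0]]
[310 138   4  55 179] ((311.5, 165.0), (3.0, 54.0), 0.0)
[[469.0, 60.9, 102.0], [463.3, 33.8, 102.0], [471.5, 86.8, 102.0], [474.3, 86.4, 102.0], [466.3, 33.4, 102.0]]
[317 139   4  54 197] ((318.5, 165.5), (53.0, 3.0), 90.0)
[[475.6, 59.4, 102.0], [477.9, 84.9, 102.0], [480.7, 84.5, 102.0], [473.2, 32.3, 102.0], [470.2, 32.8, 102.0]]
```

View pics/w1.png

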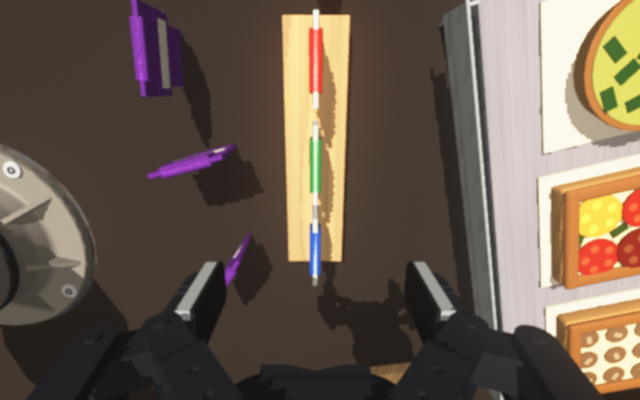

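The wrist view shows the green bar at columns 310–320, rows 138–193, vertical and so aligned with the tool. Red is above it at (316,58), blue below at (315,250), and the stand's lip is at right, running from (445,15) to (490,320).

Run:
```python
from h import *
from plant import robot
c=dict(np.load('w1.npz'))
for a in [(237,240),(232,152),(250,235)]: print('purple',onz(c,*a,94).round(0))
print('green',onz(c,315,138.3,102),onz(c,315,193,102))
st=robot.get_state();go(st,[472.3,59,130],81.5)
```

```text
purple [376. -11.  94.]
purple [393.  84.  94.]
purple [391.  -7.  94.]
green [476.13042606  85.82337599 102.        ] [468.09501147  32.04292768 102.        ]
shift [0.0561 0.0014 0.5205] turn [ 0.0002 -0.0001  0.0008]
```

Request:
move_arm:
  steps: [0.02,0,0.12,0,0,0,0.04,0,0.24,0,0,0,0.056,0,0.36,0,0,0,0.056,0.001,0.46,0,0,0,0.056,0.001,0.5,0,0,0,0.056,0.001,0.5,0,0,0,0.056,0.001,0.5,0,0,0,0.056,0.001,0.5,0,0,0,0.056,0.001,0.5,0,0,0,0.056,0.001,0.5,0,0,0]
  hand: 0.1

```text
clock: 5.2
position: [472.2, 59.2, 135.3]
tool_rot: [0.757, 0.653, 0.0, 0.0]
wrist_force: [-0.5, -0.0, 0.1]
opening: 47.0
grasp_force: 0.0
```

Run:
```python
from h import *
from plant import robot
st,c=wrist(robot);np.savez('w2.npz',**c)
print(st['position'],yaw(st),st['opening'])
cv2.imwrite('pics/w2.png',c['img'][:,:,::-1])
hsv=cv2.cvtColor(c['img'],cv2.COLOR_RGB2HSV)
m=cv2.inRange(hsv,(45,80,40),(85,255,255));m[:,:200]=0;m[:,440:]=0
ys,xs=np.nonzero(m);print(xs.min(),xs.max(),ys.min(),ys.max())
for v in range(ys.min(),ys.max(),8): print(v,xs[ys==v].min(),xs[ys==v].max(),onz(c,(xs[ys==v].min()+xs[ys==v].max())/2+.5,v,102).round(1))
go(st,[472.3,59,69.5],81.5)
```

```text
[472.21871002  59.17500412 135.30950629] 81.54250974687935 47.04036450191726
306 323 187 273
187 308 309 [473.4  90.5 102. ]
195 307 323 [476.4  85.1 102. ]
203 306 323 [475.4  80.2 102. ]
211 306 323 [474.6  75.1 102. ]
219 306 323 [473.9  70.  102. ]
227 306 323 [473.1  64.8 102. ]
235 307 323 [472.6  59.5 102. ]
243 307 323 [471.8  54.1 102. ]
251 307 323 [471.   48.6 102. ]
259 307 322 [469.9  43.  102. ]
267 307 322 [469.   37.3 102. ]
shift [-0.0007  0.0003  0.2632] turn [ 0.0007 -0.0001  0.0015]
```

View pics/w2.png

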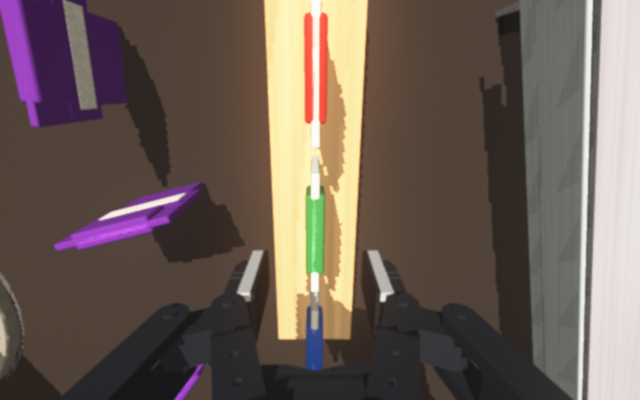

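The bar, columns 306–323 and rows 190–273, is centred between the fingers with the faces parallel to the pads. I'll descend and grip.

Request:
move_arm:
  steps: [0,0,0.1,0,0,0,0,0,0.2,0,0,0,0,0,0.26,0,0,0,0,0,0.265,0,0,0,0,0,0.265,0,0,0,0,0,0.265,0,0,0,0,0,0.265,0,0,0,0,0,0.265,0,0,0,0,0,0.265,0,0,0,0,0,0.265,0,0,0]

```text
clock: 6.5
position: [472.1, 59.2, 68.9]
tool_rot: [0.757, 0.653, 0.0, -0.0]
wrist_force: [-0.1, 0.6, 0.1]
opening: 47.1
grasp_force: 0.0
```

Request:
move_arm:
  steps: [0,0,0,0,0,0,0,0,0,0,0,0,0,0,0,0,0,0,0,0,0,0,0,0,0,0,0,0,0,0,0,0,0,0,0,0,0,0,0,0,0,0,0,0,0,0,0,0,0,0,0,0,0,0,0,0,0,0,0,0]
  hand: -1
  grip_force: 70

```text
clock: 7.75
position: [472.2, 59.2, 68.9]
tool_rot: [0.757, 0.653, 0.0, 0.0]
wrist_force: [-1.7, -0.0, 5.9]
opening: 11.0
grasp_force: 68.3
```

Request:
move_arm:
  steps: [0,0,-0.05,0,0,0,0,0,-0.1,0,0,0,0,0,-0.18,0,0,0,0,0,-0.28,0,0,0,0,0,-0.4,0,0,0,0,0,-0.52,0,0,0,0,0,-0.6,0,0,0,0,0,-0.64,0,0,0,0,0,-0.64,0,0,0,0,0,-0.64,0,0,0]

```text
clock: 9.0
position: [471.8, 59.1, 228.2]
tool_rot: [0.757, 0.653, -0.0, -0.0]
wrist_force: [-0.7, -0.1, -0.7]
opening: 10.9
grasp_force: 68.2
```

Run:
```python
from h import *
from plant import robot
st,c=wrist(robot);np.savez('w3.npz',**c)
print(st['position'],yaw(st),st['opening'],st['wrist_force'])
cv2.imwrite('pics/w3.png',c['img'][:,:,::-1])
```

```text
[471.75417722  59.09808607 228.20221235] 81.54450103471117 10.883139904049884 [-0.68236453 -0.14891404 -0.71026903]
```

View pics/w3.png

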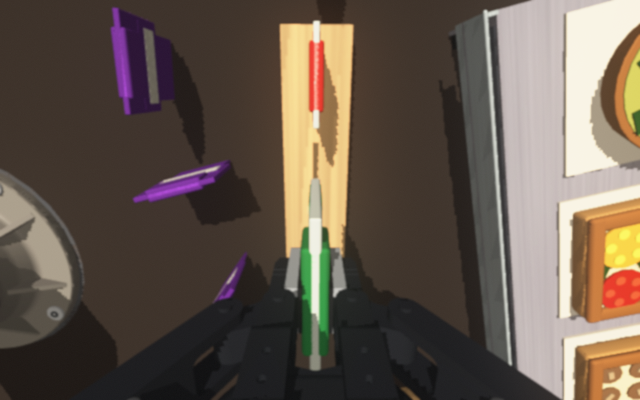

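The holder is straight in the fingers: the bar is at (315,290), and the white blade end is at (315,200). The lip runs along the stand's front from (490,15) to (510,330). I'll go above the lip in front of the tomato tart.

Run:
```python
from h import *
from plant import robot
st=robot.get_state();go(st,[637,-57,216],96);print(st['joint_pos'])
```

```text
shift [-0.3624  0.7223  0.0476] turn [-2.400e-03 -1.000e-04 -5.044e-01]
[ 0.30145306  0.14642579 -0.60664358  2.01181297  0.09772363  1.01249569
 -0.49959856]
```

Request:
move_arm:
  steps: [-0.04,0.08,0,0,0,-0.06,-0.09,0.18,0,0,0,-0.12,-0.15,0.3,0.01,0,0,-0.2,-0.21,0.42,0.02,0,0,-0.28,-0.27,0.54,0.03,0,0,-0.36,-0.32,0.64,0.04,0,0,-0.44,-0.35,0.7,0.048,0,0,-0.5,-0.362,0.722,0.048,0,0,-0.504,-0.362,0.722,0.048,0,0,-0.504,-0.362,0.722,0.048,0,0,-0.504]

```text
clock: 10.3
position: [636.9, -56.2, 216.9]
tool_rot: [0.669, 0.743, -0.0, -0.0]
wrist_force: [0.3, -0.1, -1.6]
opening: 11.4
grasp_force: 68.2
```

Run:
```python
from h import *
from plant import robot
st,c=wrist(robot);np.savez('w4.npz',**c)
print(st['clock'],st['position'],yaw(st),st['opening'],st['wrist_force'],st['joint_pos'])
cv2.imwrite('pics/w4.png',c['img'][:,:,::-1])
```

```text
10.3 [636.90237221 -56.19981742 216.89636701] 96.00210665284891 11.424594761422217 [ 0.29655941 -0.1032869  -1.63719275] [ 0.39100906  0.43085501 -0.53445212  1.67655577  0.24080703  1.10044886
 -0.1085451 ]
```

View pics/w4.png

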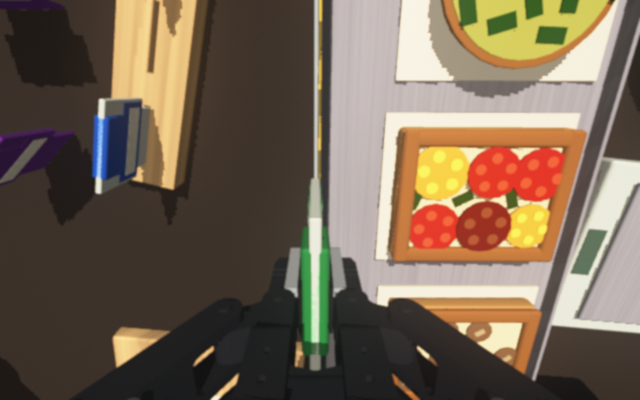

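The view shows the lip as a thin vertical line near column 317, with the yellow strip and dark flap just to its right, and the tomato tart at columns 378–585. The held blade end is at (315,195). I'll measure the lip edges numerically.

Run:
```python
from h import *
c=dict(np.load('w4.npz'));im=c['img'].astype(int)
for r in (10,60,110,150,170):
    print(r,[(x,*im[r-3:r+4,x].mean(0).astype(int)) for x in range(309,336)])
# tart: along lip, parchment & crust edges
for n,a,z in [('par far',(385,114),105),('par near',(377,260),105),('crF',(400,129),131),('crN',(389,262),131),('crFr',(585,130),131),('crNr',(555,262),131)]:
    print(n,onz(c,*a,z).round(1))
```

```text
10 [(309, np.int64(68), np.int64(56), np.int64(47)), (310, np.int64(68), np.int64(56), np.int64(47)), (311, np.int64(67), np.int64(56), np.int64(47)), (312, np.int64(68), np.int64(58), np.int64(49)), (313, np.int64(93), np.int64(88), np.int64(80)), (314, np.int64(148), np.int64(148), np.int64(140)), (315, np.int64(191), np.int64(194), np.int64(185)), (316, np.int64(204), np.int64(206), np.int64(198)), (317, np.int64(191), np.int64(191), np.int64(181)), (318, np.int64(185), np.int64(172), np.int64(137)), (319, np.int64(219), np.int64(187), np.int64(93)), (320, np.int64(234), np.int64(201), np.int64(77)), (321, np.int64(205), np.int64(171), np.int64(70)), (322, np.int64(130), np.int64(109), np.int64(61)), (323, np.int64(71), np.int64(64), np.int64(54)), (324, np.int64(57), np.int64(53), np.int64(52)), (325, np.int64(56), np.int64(53), np.int64(51)), (326, np.int64(57), np.int64(53), np.int64(52)), (327, np.int64(57), np.int64(54), np.int64(52)), (328, np.int64(58), np.int64(54), np.int64(52)), (329, np.int64(60), np.int64(56), np.int64(54)), (330, np.int64(69), np.int64(66), np.int64(6
[... 5182 characters left out ...]
), np.int64(54), np.int64(52)), (326, np.int64(56), np.int64(54), np.int64(54)), (327, np.int64(64), np.int64(62), np.int64(61)), (328, np.int64(88), np.int64(84), np.int64(83)), (329, np.int64(129), np.int64(123), np.int64(122)), (330, np.int64(170), np.int64(161), np.int64(159)), (331, np.int64(190), np.int64(180), np.int64(178)), (332, np.int64(195), np.int64(185), np.int64(183)), (333, np.int64(194), np.int64(184), np.int64(183)), (334, np.int64(194), np.int64(184), np.int64(182)), (335, np.int64(194), np.int64(184), np.int64(182))]
par far [684.5  15.9 105. ]
par near [ 700.  -112.5  105. ]
crF [691.2   8.1 131. ]
crN [702.8 -98.9 131. ]
crFr [822.5  21.1 131. ]
crNr [838.8 -84.7 131. ]
```

```bash
cat > m.py <<'E'
from h import *
from plant import robot
import sys
def edge(p,x0,x1,lev):  # first crossing between cols
    for x in range(x0,x1):
        if (p[x]-lev)*(p[x+1]-lev)<=0: return x+(lev-p[x])/(p[x+1]-p[x])
def measure(st,c,rows):
    im=c['img'].astype(float)[:,:,2];R=Ro.from_quat(st['tool_rot']).inv()
    for r in rows:
        p=im[r-2:r+3].mean(0);m=int(np.argmax(p[308:322]))+308
        L=edge(p,m-8,m,120);Rr=edge(p,m,m+10,120)
        t=[None if e is None else R.apply(onz(c,e,r,112)-st['position'])[1].round(2) for e in(L,Rr)]
        print(r,L,Rr,'lip tool-y',t)
def panel(st,c,rows):
    im=c['img'].astype(float)
    for r in rows: print(r,[int(v) for v in im[r-1:r+2,306:328].mean((0,2))])
E
python3 - <<'E'
from m import *
c=dict(np.load('w4.npz'));st=robot.get_state()
measure(st,c,(20,60,110,150,165))
panel(st,c,(178,185,192,200,208,216))
he=robot.read_camera('wrist')['hand_eye']
# expected pixels of panel end top (y=0 tool) heights: bar top, foot
C=np.linalg.inv(c['pose']);Rt=Ro.from_quat(st['tool_rot'])
for n,q in dict(paneltop=(40,0,-33.1),panelbot=(40,0,24.9),bladetop=(30,0,24.9),foot=(30,0,60.9)).items():
    w=C[:3,:3]@(Rt.apply(q)+st['position'])+C[:3,3];K=c['mtx']
    print(n,K[0,2]+K[0,0]*w[0]/-w[2],K[1,2]+K[1,1]*w[1]/w[2],'px/mm',K[0,0]/-w[2])
E
```

```text
20 313.64309764309763 318.2716049382716 lip tool-y [np.float64(-0.77), np.float64(2.45)]
60 313.5551839464883 318.20600858369096 lip tool-y [np.float64(-0.87), np.float64(2.48)]
110 313.53795379537956 317.7919708029197 lip tool-y [np.float64(-0.95), np.float64(2.27)]
150 313.4805194805195 317.56569343065695 lip tool-y [np.float64(-1.04), np.float64(2.17)]
165 313.4622950819672 317.4662162162162 lip tool-y [np.float64(-1.08), np.float64(2.12)]
178 [57, 58, 57, 60, 73, 96, 118, 140, 168, 187, 187, 167, 141, 118, 94, 70, 56, 53, 54, 54, 56, 66]
185 [57, 57, 61, 81, 120, 156, 175, 180, 181, 181, 181, 179, 168, 140, 102, 70, 57, 54, 54, 54, 54, 61]
192 [58, 58, 63, 88, 133, 166, 179, 181, 181, 181, 181, 180, 174, 156, 120, 79, 58, 54, 54, 55, 57, 66]
200 [58, 64, 81, 109, 144, 170, 181, 182, 183, 181, 182, 182, 178, 163, 130, 97, 74, 60, 55, 55, 58, 70]
208 [63, 77, 105, 137, 162, 177, 182, 183, 183, 183, 183, 182, 181, 170, 151, 128, 96, 68, 55, 56, 59, 76]
216 [67, 89, 121, 152, 172, 183, 186, 187, 187, 187, 187, 187, 186, 179, 163, 133, 94, 64, 55, 55, 61, 82]
paneltop 314.8757398964407 216.33144395634918 px/mm 2.6726609824573577
panelbot 314.83389623844533 176.19133890856722 px/mm 1.825569921121288
bladetop 314.84141435263757 193.5449998812403 px/mm 1.7917510163724482
foot 314.82560388063155 176.7369484485513 px/mm 1.5017846750071477
```

Request:
move_arm:
  steps: [0.004,0.006,0.03,0,0,0,0.008,0.012,0.06,0,0,0,0.012,0.0176,0.1,0,0,0,0.012,0.0176,0.13,0,0,0,0.012,0.0176,0.15,0,0,0,0.012,0.0176,0.15,0,0,0,0.012,0.0176,0.15,0,0,0,0.012,0.0176,0.15,0,0,0,0.012,0.0176,0.15,0,0,0,0.012,0.0176,0.15,0,0,0]

```text
clock: 11.65
position: [641.5, -53.4, 179.4]
tool_rot: [0.669, 0.743, 0.0, 0.0]
wrist_force: [0.3, -0.6, -0.1]
opening: 11.2
grasp_force: 68.2
```

Run:
```python
from m import *
st,c=wrist(robot)
print(st['clock'],st['position'],yaw(st),st['wrist_force'])
measure(st,c,(20,60,110,150,165))
panel(st,c,(176,180,185,192,200,208))
cv2.imwrite('pics/w5.png',cv2.resize(c['img'][80:280,240:400],None,fx=3,fy=3,interpolation=2)[:,:,::-1])
```

```text
11.65 [641.45409429 -53.43209188 179.43740331] 95.98166130111181 [ 0.32122603 -0.60206745 -0.13317971]
20 305.188679245283 310.44444444444446 lip tool-y [np.float64(-5.58), np.float64(-2.49)]
60 305.5189003436426 310.56223175965664 lip tool-y [np.float64(-5.6), np.float64(-2.52)]
110 305.65263157894736 310.72727272727275 lip tool-y [np.float64(-5.81), np.float64(-2.55)]
150 306.0936329588015 310.89639639639637 lip tool-y [np.float64(-5.77), np.float64(-2.56)]
165 306.1647940074906 310.9130434782609 lip tool-y [np.float64(-5.82), np.float64(-2.59)]
176 [106, 163, 197, 197, 168, 128, 111, 106, 97, 81, 69, 64, 60, 56, 55, 54, 59, 72, 103, 149, 180, 188]
180 [106, 162, 197, 199, 178, 164, 169, 175, 176, 176, 175, 173, 157, 120, 79, 58, 59, 74, 109, 153, 180, 188]
185 [105, 160, 188, 175, 155, 161, 175, 180, 181, 181, 181, 179, 167, 139, 99, 69, 63, 78, 112, 154, 180, 188]
192 [102, 152, 168, 152, 148, 167, 179, 182, 181, 181, 181, 180, 174, 157, 123, 83, 66, 75, 106, 150, 179, 187]
200 [97, 137, 141, 128, 145, 170, 181, 183, 182, 182, 182, 182, 178, 163, 130, 92, 72, 78, 108, 150, 178, 187]
208 [103, 152, 168, 162, 167, 177, 182, 183, 182, 183, 183, 183, 180, 170, 153, 133, 108, 90, 114, 155, 179, 185]
```

View pics/w5.png

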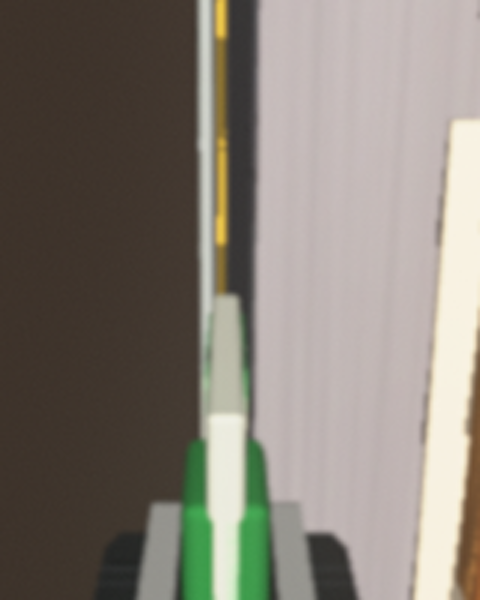

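The held blade, crop (212–245, 295–415), sits over the dark mouth between the lip (crop column 207) and the deck edge (256). The clearance to the lip is about 0.6 mm, so I'll add a small shift and push down to just above the strip.

Request:
move_arm:
  steps: [0,0.0016,0.015,0,0,0,0,0.0016,0.03,0,0,0,0,0.0016,0.045,0,0,0,0,0.0016,0.06,0,0,0,0,0.0016,0.075,0,0,0,0,0.0016,0.09,0,0,0,0,0.0016,0.105,0,0,0,0,0.0016,0.12,0,0,0,0,0.0016,0.132,0,0,0,0,0.0016,0.132,0,0,0]
  grip_force: 90

```text
clock: 12.95
position: [641.5, -53.4, 146.0]
tool_rot: [0.669, 0.743, -0.0, -0.0]
wrist_force: [-2.4, -0.9, -1.2]
opening: 10.8
grasp_force: 90.9
```

Request:
move_arm:
  steps: [0,0,0.004,0,0,0,0,0,0.008,0,0,0,0,0,0.012,0,0,0,0,0,0.016,0,0,0,0,0,0.016,0,0,0,0,0,0.016,0,0,0,0,0,0.016,0,0,0,0,0,0.016,0,0,0,0,0,0.016,0,0,0,0,0,0.016,0,0,0]

```text
clock: 14.2
position: [641.6, -53.4, 142.2]
tool_rot: [0.669, 0.743, -0.0, -0.0]
wrist_force: [-2.8, -0.6, -2.4]
opening: 11.1
grasp_force: 90.7
```

Request:
move_arm:
  steps: [0,0,0.002,0,0,0,0,0,0.004,0,0,0,0,0,0.006,0,0,0,0,0,0.008,0,0,0,0,0,0.008,0,0,0,0,0,0.008,0,0,0,0,0,0.008,0,0,0,0,0,0.008,0,0,0,0,0,0.008,0,0,0,0,0,0.008,0,0,0]

```text
clock: 15.45
position: [642.5, -53.3, 141.1]
tool_rot: [0.669, 0.743, 0.0, 0.001]
wrist_force: [-3.0, -0.1, 8.0]
opening: 10.9
grasp_force: 92.4
```

Request:
move_arm:
  steps: [0,0,0.002,0,0,0,0,0,0.003,0,0,0,0,0,0.003,0,0,0,0,0,0.003,0,0,0,0,0,0.003,0,0,0,0,0,0.003,0,0,0,0,0,0.003,0,0,0,0,0,0.003,0,0,0,0,0,0.003,0,0,0,0,0,0.003,0,0,0]

```text
clock: 16.7
position: [642.7, -53.3, 141.0]
tool_rot: [0.669, 0.743, 0.001, 0.001]
wrist_force: [-5.7, -0.1, 15.7]
opening: 10.5
grasp_force: 93.7
```

Run:
```python
from m import *
st,c=wrist(robot)
print(st['clock'],st['position'],yaw(st),Ro.from_quat(st['tool_rot']).as_matrix()[:,2],st['wrist_force'],st['opening'])
cv2.imwrite('pics/w6.png',c['img'][:,:,::-1])
```

```text
16.7 [642.66583789 -53.25617496 141.0164864 ] 95.98449205253353 [ 2.09817541e-03 -1.82197174e-04 -9.99997782e-01] [-5.72837467 -0.14740511 15.66851555] 10.483275008323824
```

View pics/w6.png

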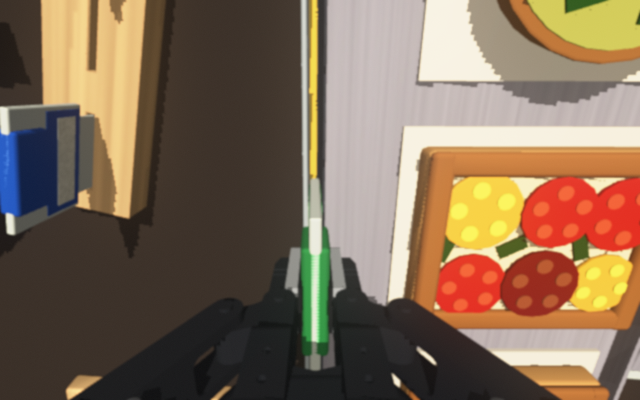

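The blade at (315,190) is between the lip (column 305) and the deck edge. The flap is pushed back so the yellow strip is exposed, the foot height works out at about 80 mm, and the push is 15.7 N. I'll hand it in.

```bash
python3 -c "
from plant import robot
print(robot.close_job())"
```

```text
the job is handed in; nothing more can be done
None
```

I handed the job in with the green holder's foot at about 80 mm (home on the strip), roughly in line with the tomato tart's middle, still gripped and pressed down with about 16 N; the hand-in returned no verdict.

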